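Fetch the long cap driver out of the shallow drawer and hold it over the tube rack

TASK

Pull the drawer of the low beige unit out to its stop, then take out the long cap driver lying in it: the driver is longer than the opening, so raise its handle end over the drawer front and draw it out on the slant, without forcing it against the unit. Finish while holding it in the gripper, level and still, with the middle of its handle above the middle of the open tube rack and about ten centimetres clear of the tubes; leave the drawer open and the other things where they stand.

Things in the scene. Friction and masses are not known exactly. Their poses are not given: they have to be found in the camera images.
- base: plinth of the low beige drawer unit, fixed to the bench. Origin: on the bench surface, under the middle of the unit's front face. x points into the unit (away from the drawer handle), y across it, z up. The whole unit (plinth, drawer, shell) is 285 deep (x 0 to 285), 170 wide and 84 high. With the drawer at its stop the opening from the shell's face to the drawer front is 128 long (x -128 to 0) and 140 wide.
- shell: beige shell of the unit (two sides, back and 12 thick top), fixed, same origin and axes as base. Its top is at z 84, the underside of its top at z 72; a lidded tube rack stands across the middle of it, 90 or more behind the front face.
- drawer (a joint): how far the drawer is out, in m: 0 shut, 0.140 at its stop. It slides straight along -x of base with 2 N of friction (and light damping) and stays where left. The drawer's inner floor is at z 14 above the bench; inside it is 140 wide and 250 long; the front panel is 12 thick, reaches from z 6 to z 64 and has its inner face at x = 0 of base when shut; the side walls reach up to z 52.
- drawer_handle (a point): middle of the blue bar handle, 90 long across the drawer (along y of base) and about 10 thick, 35 in front of the front panel's outer face and 50 above the bench. It can be pinched from above. Its axes are those of base.
- driver: the cap driver, a long straight tool lying flat on the drawer's floor, 205 long, 80 to 170 g. Black square handle 95 long and 18 x 18, nearer the drawer front, then an orange round shaft 110 long and 10 thick on the same axis. Origin: under the middle of the handle (on its underside). x points along the tool to the shaft's tip, z up. With the drawer open the handle lies in the open part and the shaft reaches 80 to 105 under the shell.
- driver_grip (a point): middle of the driver's handle, on the tool's long axis (9 above its underside). Axes as driver.
- driver_front (a point): handle end of the driver, on its long axis, 47.5 from the handle's middle (the shaft's tip is 157.5 from the handle's middle the other way).
- rack: open beige tube rack with clear foot and rows of dark round tube tops, 127 x 85 (x, y) and 55 high, 400 g, standing on the bench to the left or right of the drawer. Origin: centre of its underside.
- cap_tray: white tray of white caps, 127 x 85 and 35 high, on the bench on the other side of the drawer. Origin: centre of its underside. To be left alone.
- closed_rack: beige tube rack with clear lid, 127 x 85 and 67 high, standing on top of the shell, its centre 140 to 150 behind the front face. Origin: centre of its underside. To be left alone.
- bottle: white bottle with blue cap, 64 across and 150 high. Origin: centre of its underside. To be left alone.
- tip_box: blue box with clear lid, 120 x 80 and 72 high. Origin: centre of its underside. To be left alone.
- pen: short black hand tool, 110 long and 11 thick, lying on the bench. Origin: on its underside. To be left alone.
Mind the look-alikes: they are no part of the job. What is shaped like the rack but yellow is not meant.

How it is judged:
On the way, in this order (a step that is already met when the one before it is completed fails the run):
1. the drawer is out to its stop (within 6 mm) (value of joint drawer above 0.134 m), for 0.2 s.
2. the driver is on the slant: its handle end above the drawer front while its tip is still under or at the shell's face (middle of the handle within 140 mm of the face) (z of driver_front in the frame of base above 0.075 m and x of driver_grip in the frame of base above -0.14 m and angle between driver's own x axis and vertical above 1.7 rad), for 0.05 s.
At the end, for the whole second after the job is handed in: gripper still holds the driver (over 1 N) at rest, within 15 deg of level, handle middle within 45 mm of the rack centre in plan and 130 to 240 mm above the bench (over 65 mm clear of the tubes), not touching the rack; drawer at least 120 mm out; rack and bottle upright (horizontal distance between driver_grip and rack below 0.045 m and height (world z) of driver_grip between 0.13 and 0.24 m and angle between driver's own x axis and vertical between 1.31 and 1.83 rad and linear speed of driver below 0.03 m/s and contact force between the fingers and driver above 1 N and contact force between driver and rack below 0.1 N and value of joint drawer above 0.12 m and angle between each of rack, bottle's own z axis and vertical below 0.1 rad); the arm keeps its last pose, push and grip.
It fails at once if the driver is forced against the unit's shell (over 15 N) (contact force between driver and shell above 15 N).
It fails at once if the tube rack or another bystander is shifted by more than 25 mm (distance of any of rack, cap_tray, closed_rack, bottle, tip_box, pen from where it was at the start of the episode above 0.025 m).
It also fails if it takes over 64 s, if anything falls off the work surface, if the arm or the gripper's body presses on something with over 40 N, if the wrist force passes 120 N, or if a joint passes its speed limit or range.

ROBOT

A 7-joint arm with a two-finger parallel gripper is mounted at the origin on the work surface. World frame = base frame: x ahead of the robot, y to its left, z up, the work surface at z = 0. Lengths are in m, angles in rad, forces in N, time in s.
With the tool pointing down it reaches from about 0.425 to 0.925 m from the base axis. Payload 6.8 kg.
Tool frame: the origin (TCP) lies between the finger pads; the fingertips stand 17 mm ahead of it and the grasp point (between the pads) lies 2 mm behind it; z points along the fingers, x is the direction in which the jaws open and shut, and the axes are right-handed (so a half turn about z gives the same grasp; the last joint's range is limited). The gripper opens to 85 mm and grips with 20 to 120 N. Pads are 22 mm wide; open, the fingers measure 114 mm over their backs; the gripper's body (76 mm by 85 mm) begins 54 mm behind the grasp point. The pads swing forward as they close: fully open they stand 13 mm farther back than shut.
Start: joints at [1.194, 0.477, 0.022, 1.555, -0.011, 1.109, -0.083], TCP at [0.179, -0.651, 0.248] pointing down, gripper open.
Joint ranges: [-2.96, 2.96], [-0.34, 2.1], [-1.41, 1.46], [0.24, 2.44], [-1.37, 4.51], [0.17, 1.92], [-2.96, 2.96]. Speed limits (rad/s): [2.39, 2.39, 3.14, 3.14, 3.14, 3.14, 3.14].

INTERFACE

Orientations are given as a unit quaternion [w, x, y, z].
In Python, from station import readout, read_camera, get_calibration, bot, models gives the robot as it stands.
- The arm moves only by the tool carry_out, never from a script. Its argument "deltas" is a list of rows, each a list of 2 entries, a list of its own where there are three numbers: the shift along the tool's x, y, z in cm, then the turn about the tool's z in degrees. A call has 1 to 10 rows; each row is the pose to reach, as a shift and turn from the pose measured when the call began, along the tool's axes at that moment; what a row does not reach only later rows make up. A row lasts 1/8 s, in which the tool goes at most 62.5 mm and 10.7 degrees, less where a joint would pass 70% of its speed; a pose out of reach is approached as far as the arm can. A call with a gripper value outside its range is refused whole. "hand" is the opening, from 0 (shut) to 1 (fully open), set as the call begins (left out, the last holds). The fingers move at their own pace and stop on an object; "newtons" is the grip in N (left out, the last holds). Time passes only in rows, so rows that repeat a pose let the fingers close. It gives the time, the measured TCP pose, the force and the opening at its end, in the units of the state.
- readout.get_obs(): the state, without advancing time (a new reading comes with each control period).
- read_camera(name): name is "scene" or "top" or "wrist"; returns the picture (480x640x3 uint8, red, green, blue); there is no depth.
- get_calibration(name): a dict with "fov_y" (degrees; the focal length in pixels is half the picture's height over the tangent of half this angle, whatever the lens; pixels are square), "cx", "cy" (the principal point, pixels), "world_from_camera" (4x4, takes a point from camera to world coordinates). Camera axes: x right, y down, z forward; pixel columns grow to the right and rows downward; lengths in m; the calibration is good to about 2 mm. A picture is of the moment at which its call begins: read the wrist's pose just before it. get_calibration takes no time and is no camera call; for the wrist camera it gives the pose at the moment of the call.
- bot.hand_in(): hands the job in, once; it reports no verdict.
Trained networks look in the newest picture that a camera, given by its name, has taken for a name from the list of things; names that differ only in an ending like _2 or _b are one class to them, and where a whole thing is asked for, a point or a joint stands for the part that bears it (a point fixed in the world has none). Each returns a list of dicts, best first, with "score" (0 to 1); they miss things now and then, are a little off and sometimes report something else, mostly with a low value. They report only what shows in the picture. A call takes as long as a camera call. They do not tell look-alikes from the thing itself.
- models.spot_in(query, camera): "centre" ([row, column] in pixels, amid what is visible of it).
The state is a dict: "t": time; "q": joint angles; "joint_vel": joint speeds; "joint_torque": joint torques, N m; "eef_pos": TCP position; "tool_rot": TCP orientation; "contact_force": force on the tool from outside, world axes, zero at the start; "torque": the same for the moment, N m; "gripper_width": opening from 0.0 (shut) to 1.0 (fully open).
Only numpy, scipy, OpenCV 4.12 (cv2) and the standard library are available. Lean on these libraries where they do the work, as an engineer would, in place of code of your own. Each camera call takes 0.05 s, during which the arm holds its last target. There are 200 camera calls.

## Working session

There is one attempt and no reset: what is moved stays moved. The work goes in short steps, Python scripts to look and compute and a tool call to move; the robot and the scene stay as the last step left them, time stands still between calls to the robot, and variables do not carry over. Pictures are saved under pics/ and viewed, about 8 in all and at most 12, crops included, and the job is handed in when it is done.

Besides the shell and the picture viewer there is one more tool, called after "Emit:" as name(argument=value, ...) on one line, values as JSON. carry_out: Moves the arm, as the interface text tells. Its arguments: {"type":"object","properties":{"deltas":{"type":"array"},"hand":{"type":"number"},"newtons":{"type":"number"}},"required":["deltas"]}

```bash
mkdir -p pics; ls
cat > h.py <<'E'
import numpy as np, cv2
from station import readout, read_camera, get_calibration, bot, models
from scipy.spatial.transform import Rotation as R
def ray(c,row,col,z):
    k=get_calibration(c) if isinstance(c,str) else c
    f=240/np.tan(np.radians(k["fov_y"])/2)
    T=np.array(k["world_from_camera"]);d=T[:3,:3]@np.array([(col-k["cx"])/f,(row-k["cy"])/f,1])
    o=T[:3,3];return o+d*(z-o[2])/d[2]
def proj(c,p):
    k=get_calibration(c) if isinstance(c,str) else c
    f=240/np.tan(np.radians(k["fov_y"])/2)
    q=np.linalg.inv(np.array(k["world_from_camera"]))@np.append(p,1);return k["cy"]+f*q[1]/q[2],k["cx"]+f*q[0]/q[2]
def rot(): 
    q=readout.get_obs()["tool_rot"]; return R.from_quat([q[1],q[2],q[3],q[0]]).as_matrix()
def snap(c,n):
    im=read_camera(c);cv2.imwrite(f"pics/{n}.png",im[:,:,::-1]);return im
E
python3 - <<'E'
from h import *
o=readout.get_obs();print({k:np.round(v,3) for k,v in o.items()});print(rot().round(3))
a=snap("scene","s0");b=snap("top","t0")
for c in("top","scene"):
    k=get_calibration(c);print(c,k["fov_y"],k["cx"],k["cy"],np.round(k["world_from_camera"],3).tolist(),[x for x in k if x not in("fov_y","cx","cy","world_from_camera")])
    for n in["drawer_handle","driver","shell","rack","cap_tray","closed_rack","bottle","tip_box","pen"]:
        print(n,[(round(d["score"],2),np.round(d["centre"]).tolist(), ray(c,*d["centre"],.05).round(3).tolist()) for d in models.spot_in(n,c)[:3]])
E
```

```text
pics
{'t': np.float64(0.0), 'q': array([ 1.194,  0.478,  0.022,  1.556, -0.011,  1.109, -0.083]), 'joint_vel': array([ 0.   ,  0.001, -0.   ,  0.001, -0.   ,  0.   ,  0.   ]), 'joint_torque': array([-1.0000e-03, -5.9644e+01,  1.6070e+00, -2.8120e+01,  1.2000e-02,
        9.0000e-03, -0.0000e+00]), 'eef_pos': array([ 0.179, -0.65 ,  0.247]), 'tool_rot': array([-0.   ,  0.795, -0.606, -0.001]), 'contact_force': array([0.016, 0.682, 0.118]), 'torque': array([ 0.017, -0.021, -0.076]), 'gripper_width': np.float64(1.002)}
[[ 0.266 -0.964 -0.001]
 [-0.964 -0.266  0.002]
 [-0.002  0.    -1.   ]]
top 56.3653404884019 326.1532164572481 238.18726920221695 [[0.028, -0.987, 0.156, 0.372], [-0.999, -0.03, -0.012, 0.014], [0.017, -0.155, -0.988, 1.084], [0.0, 0.0, 0.0, 1.0]] []
drawer_handle [(0.84, [206.0, 323.0], [0.611, 0.011, 0.05])]
driver []
shell [(0.7, [152.0, 313.0], [0.745, 0.038, 0.05])]
rack [(0.83, [310.0, 395.0], [0.373, -0.161, 0.05]), (0.77, [278.0, 462.0], [0.452, -0.317, 0.05]), (0.66, [355.0, 462.0], [0.278, -0.313, 0.05])]
cap_tray [(0.8, [272.0, 198.0], [0.448, 0.292, 0.05])]
c
[... 340 characters left out ...]
189762317507 240.5596680408031 [[-0.813, 0.497, -0.303, 0.798], [0.582, 0.7, -0.415, 0.402], [0.006, -0.513, -0.858, 0.88], [0.0, 0.0, 0.0, 1.0]] []
drawer_handle [(0.76, [268.0, 282.0], [0.604, 0.015, 0.05])]
driver []
shell [(0.7, [320.0, 212.0], [0.779, 0.032, 0.05])]
rack [(0.74, [145.0, 258.0], [0.462, -0.311, 0.05]), (0.64, [169.0, 322.0], [0.373, -0.156, 0.05]), (0.63, [118.0, 316.0], [0.284, -0.306, 0.05])]
cap_tray []
closed_rack [(0.73, [282.0, 201.0], [0.758, -0.054, 0.05]), (0.33, [268.0, 280.0], [0.607, 0.013, 0.05])]
bottle []
tip_box [(0.92, [169.0, 176.0], [0.665, -0.359, 0.05])]
pen [(0.61, [392.0, 339.0], [0.658, 0.286, 0.05]), (0.31, [170.0, 174.0], [0.669, -0.359, 0.05])]
```

View pics/t0.png

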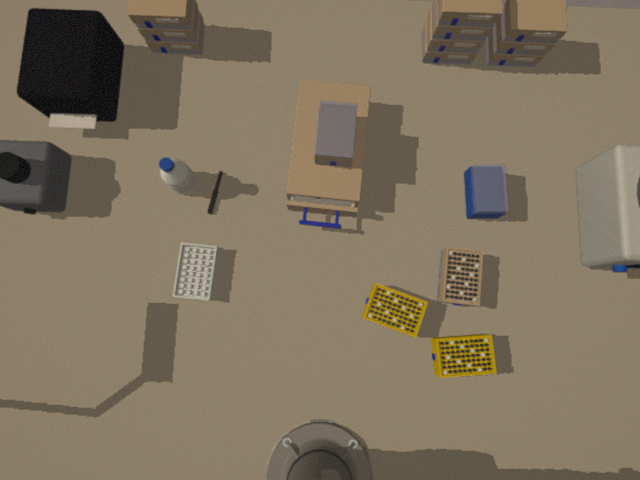

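View pics/s0.png

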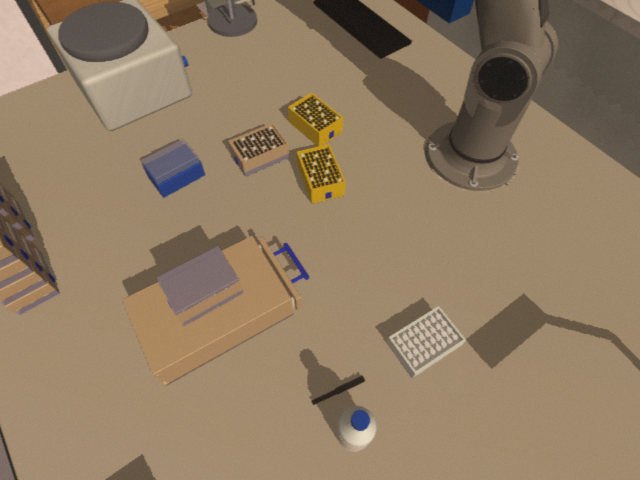

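Top and scene views: the drawer unit is at top (330,150) with its blue handle at (322,220). The rack candidates in the top view are beige open at (278,462), yellow at (310,395) and yellow at (355,462), given as row, column. There is also the lidded rack on the shell at (133,337). I choose the beige open rack at (278,462) and check it, with the unit, in a close crop.

Run:
```python
from h import *
im=cv2.imread("pics/t0.png")
a=cv2.resize(im[70:235,280:385],None,fx=3.6,fy=3.6,interpolation=cv2.INTER_CUBIC)
b=cv2.resize(im[240:315,430:490],None,fx=5,fy=5,interpolation=cv2.INTER_CUBIC)
c=np.zeros((600,720,3),np.uint8);c[:a.shape[0],:a.shape[1]]=a[:600];c[:b.shape[0],400:400+b.shape[1]]=b[:, :320]
cv2.imwrite("pics/c1.png",c)
for n,c in(("t0","top"),("s0","scene")):
    im=cv2.imread(f"pics/{n}.png").astype(int);B,G,Rr=im[...,0],im[...,1],im[...,2]
    m=((B>80)&(Rr<.55*B)&(G<.6*B)).astype(np.uint8)
    nn,l,st,ce=cv2.connectedComponentsWithStats(m)
    for i in range(1,nn):
        if st[i,4]>40:print(c,st[i],ce[i].round(1),ray(c,ce[i][1],ce[i][0],.05).round(3))
```

```text
top [160 158  12  12 113] [165.4 163.5] [0.704 0.389 0.05 ]
top [465 168  10  50 257] [468.7 192.7] [ 0.656 -0.337  0.05 ]
top [299 208  42  20 199] [320.  221.3] [0.575 0.016 0.05 ]
top [613 265  14   6  70] [619.1 267.8] [ 0.486 -0.686  0.05 ]
scene [453   0  20  20 152] [461.1   6.4] [-0.391 -0.445  0.05 ]
scene [156 162  48  34 648] [180.5 179.4] [ 0.67  -0.325  0.05 ]
scene [274 244  35  38 219] [293.7 261.9] [0.575 0.017 0.05 ]
scene [352 411  17  19 259] [360.  419.8] [0.656 0.346 0.05 ]
```

View pics/c1.png

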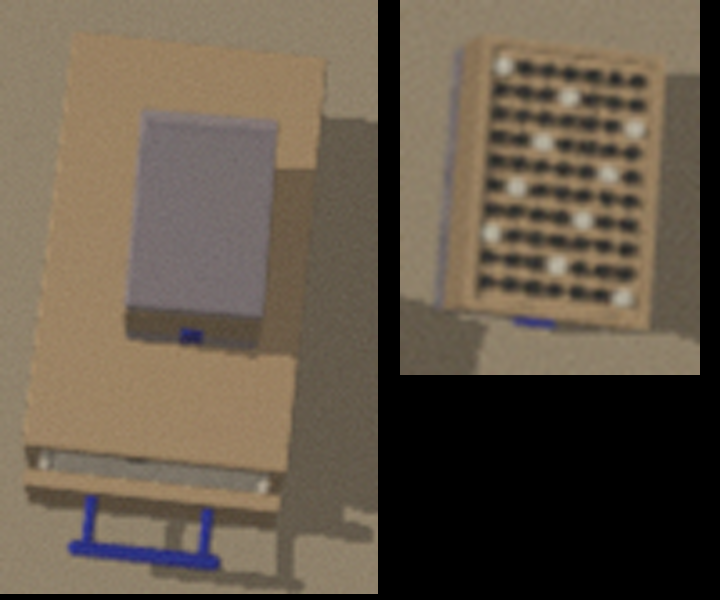

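The crop shows the beige open rack with dark tube tops (the right choice), and the drawer slightly open with the blue bar running from crop (72,548) to (217,563).

```bash
cat >> h.py <<'E'
def top(cx,cy,z): return ray("top",70+cy/3.6,280+cx/3.6,z)
E
python3 - <<'E'
from h import *
f=[top(25,445,.084),top(287,470,.084)];b=[top(75,33,.084),top(325,60,.084)]
h=[top(72,548,.05),top(217,563,.05)]
for v in f+b+h: print(v.round(4))
print("widths",np.linalg.norm(f[0]-f[1]),np.linalg.norm(b[0]-b[1]),"depth",np.linalg.norm(f[0]-b[0]),np.linalg.norm(f[1]-b[1]),"bar",np.linalg.norm(h[0]-h[1]))
F=(f[0]+f[1])/2;B=(b[0]+b[1])/2;H=(h[0]+h[1])/2
an=lambda v:np.degrees(np.arctan2(v[1],v[0]))
print("yaw depth",an(B-F),"front",an(f[0]-f[1])-90,an(b[0]-b[1])-90,"bar",an(h[0]-h[1])-90)
y=np.radians(an(B-F));u=np.array([np.cos(y),np.sin(y),0]);print("F",F,"H",H,"dist",(F-H)@u,"closed would be .047")
k=lambda x,y:ray("top",240+y/5,430+(x-400)/5,.055)
r=[k(*p) for p in((475,38),(663,60),(645,325),(468,310))];print(np.round(r,3).tolist(),np.mean(r,0))
E
```

```text
[0.6305 0.0938 0.084 ]
[ 0.6196 -0.0735  0.084 ]
[0.9128 0.0723 0.084 ]
[ 0.8997 -0.0942  0.084 ]
[0.5713 0.063  0.05  ]
[ 0.5643 -0.0318  0.05  ]
widths 0.16762626385180068 0.16701792549107697 depth 0.28305770802018526 0.28092763970520024 bar 0.09506951791526647
yaw depth -4.288631431076306 front -3.751215758153336 -4.479990489547546 bar -4.222543627137469
F [0.62504806 0.01012424 0.084     ] H [0.567782   0.01561705 0.05      ] dist 0.057516474206693716 closed would be .047
[[0.521, -0.277, 0.055], [0.513, -0.364, 0.055], [0.391, -0.353, 0.055], [0.395, -0.272, 0.055]] [ 0.45489226 -0.31642558  0.055     ]
```

Emit:
carry_out(deltas=[[[-53.8,-55.2,3],-70],[[-53.8,-55.2,3],-70],[[-53.8,-55.2,3],-70],[[-53.8,-55.2,3],-70],[[-53.8,-55.2,3],-70],[[-53.8,-55.2,3],-70],[[-53.8,-55.2,3],-70],[[-53.8,-55.2,3],-70],[[-53.8,-55.2,3],-70],[[-53.8,-55.2,3],-70]], hand=0.3)

```text
t: 2.25
eef_pos: [0.4956, -0.1102, 0.2243]
tool_rot: [0.0, 0.999, -0.04, 0.001]
contact_force: [-0.5, 0.5, -0.3]
gripper_width: 0.305
```

Emit:
carry_out(deltas=[[[3,-6.5,1],0],[[6.2,-13.1,2],0],[[6.2,-13.1,6],0],[[6.2,-13.1,11],0],[[6.2,-13.1,11],0],[[6.2,-13.1,11],0]])

```text
t: 3.0
eef_pos: [0.569, 0.015, 0.1159]
tool_rot: [0.0, 0.999, -0.041, 0.001]
contact_force: [1.1, 0.1, 0.2]
gripper_width: 0.302
```

Run:
```python
from h import *
o=readout.get_obs();print(o["eef_pos"].round(4),rot().round(3).tolist())
k=get_calibration("wrist");im=snap("wrist","w1")
print(k["fov_y"],np.round(k["world_from_camera"],3).tolist())
print([(d["score"],d["centre"],ray(k,*d["centre"],.05)) for d in models.spot_in("drawer_handle","wrist")])
m=im.astype(int);m=((m[...,2]>60)&(m[...,0]<.55*m[...,2])&(m[...,1]<.6*m[...,2])).astype(np.uint8)
n,l,st,ce=cv2.connectedComponentsWithStats(m)
for i in range(1,n):
    if st[i,4]>200: print(st[i],ce[i])
```

```text
[0.569  0.015  0.1159] [[0.997, -0.082, 0.003], [-0.082, -0.997, -0.001], [0.003, 0.0, -1.0]]
68.29826461731443 [[0.997, -0.078, -0.021, 0.574], [-0.081, -0.952, -0.294, 0.091], [0.003, 0.295, -0.955, 0.241], [0.0, 0.0, 0.0, 1.0]]
[(0.73, [228.8, 392.5], array([0.61319442, 0.03681522, 0.05      ]))]
[ 307  182   74  164 3798] [324.39705108 255.05845182]
[ 593  320   47   54 1500] [617.04  346.042]
```

View pics/w1.png

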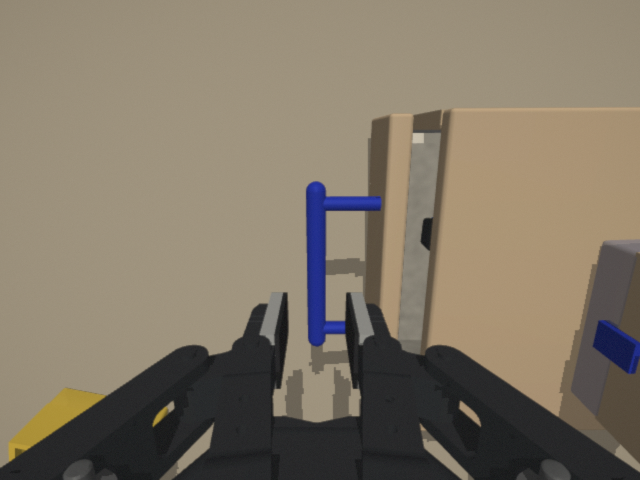

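The wrist view shows the blue bar at column 316, centred between the fingers, with the panel behind it at columns 370–410. The black driver end shows in the gap at (235,428). I descend and pinch the bar.

Emit:
carry_out(deltas=[[[-0.2,-0.1,3],0],[[-0.2,-0.1,6.4],0],[[-0.2,-0.1,6.4],0],[[-0.2,-0.1,6.4],0]])

```text
t: 3.6
eef_pos: [0.5694, 0.0161, 0.0547]
tool_rot: [0.0, 0.999, -0.041, 0.004]
contact_force: [0.2, 0.7, 0.1]
gripper_width: 0.301
```

Emit:
carry_out(deltas=[[[0,0,0],0],[[0,0,0],0],[[0,0,0],0],[[0,0,0],0]], hand=0, newtons=50)

```text
t: 4.1
eef_pos: [0.5703, 0.0161, 0.0563]
tool_rot: [0.0, 0.999, -0.041, 0.005]
contact_force: [-1.9, -0.7, 8.7]
gripper_width: 0.105
```

Emit:
carry_out(deltas=[[[-1,0,0],0],[[-3,0,0],0],[[-5,0,0],0],[[-7,0.1,0],0],[[-9,0.1,0],0],[[-11,0.1,0],0],[[-12,0.1,0],0],[[-12.6,0.1,0],0],[[-13,0.1,0],0],[[-13.3,0.1,0],0]])

```text
t: 5.35
eef_pos: [0.4391, 0.0263, 0.0562]
tool_rot: [0.0, 0.999, -0.041, 0.007]
contact_force: [1.5, -0.3, 7.5]
gripper_width: 0.103
```

Emit:
carry_out(deltas=[[[-0.5,0,0],0],[[-0.9,0,0],0],[[-1.2,0,0],0],[[-1.2,0,0],0],[[-1.2,0,0],0]])

```text
t: 5.98
eef_pos: [0.4384, 0.0264, 0.0569]
tool_rot: [-0.003, 0.999, -0.043, 0.017]
contact_force: [40.0, -7.6, -53.8]
gripper_width: 0.1
```

Emit:
carry_out(deltas=[[[0,0,0],0],[[0,0,0],0]])

```text
t: 6.22
eef_pos: [0.4388, 0.0263, 0.0566]
tool_rot: [-0.003, 0.999, -0.043, 0.017]
contact_force: [8.2, -1.1, -18.3]
gripper_width: 0.1
```

Emit:
carry_out(deltas=[[[0,0,0],0],[[0,0,0],0],[[0,0,0],0],[[0,0,-6],0],[[0,0,-12],0],[[0,0,-20],0],[[0,0,-20],0]], hand=0.3, newtons=20)

```text
t: 7.1
eef_pos: [0.4333, 0.0258, 0.2605]
tool_rot: [-0.003, 0.999, -0.043, 0.02]
contact_force: [0.6, -0.5, -0.4]
gripper_width: 0.298
```

Run:
```python
from h import *
o=readout.get_obs();print(o["t"],o["eef_pos"].round(4),rot().round(3).tolist(),o["q"].round(2))
im=snap("top","t1")
print([(d["score"],d["centre"]) for n in("driver","drawer_handle") for d in models.spot_in(n,"top")])
s=snap("scene","s1")
print([(d["score"],d["centre"]) for n in("driver","drawer_handle") for d in models.spot_in(n,"scene")])
k=get_calibration("wrist");snap("wrist","w2");np.save("k2.npy",k,allow_pickle=True)
print([(d["score"],d["centre"]) for n in("driver",) for d in models.spot_in(n,"wrist")])
w=cv2.imread("pics/w2.png")
c=np.zeros((600,800,3),np.uint8)
a=cv2.resize(im[150:300,270:400,::-1],None,fx=3,fy=3,interpolation=cv2.INTER_CUBIC);c[:450,:390]=a
b=cv2.resize(s[170:370,180:316,::-1],None,fx=3,fy=3,interpolation=cv2.INTER_CUBIC);c[:600,392:800]=b
cv2.imwrite("pics/c2.png",c)
```

```text
7.1 [0.4333 0.0258 0.2605] [[0.995, -0.086, 0.041], [-0.086, -0.996, 0.004], [0.04, -0.008, -0.999]] [ 0.42  0.08 -0.65  2.08  0.07  0.96 -0.35]
[(0.83, [209.0, 313.1])]
[(0.68, [266.9, 299.3]), (0.62, [257.4, 308.7])]
[(0.83, [200.9, 441.9])]
```

View pics/w2.png

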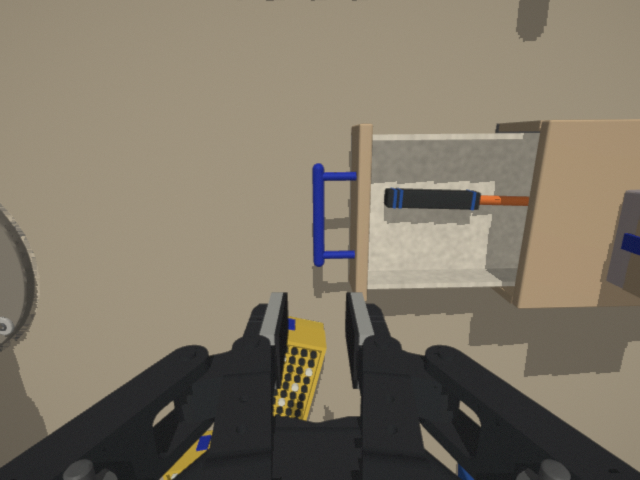

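The wrist view shows the drawer open and the driver's black handle from (198,386) to (201,480), with the orange shaft going under the shell at (201,528).

Run:
```python
from h import *
k=np.load("k2.npy",allow_pickle=True).item()
a=ray(k,198,386,.014);a2=ray(k,198,391,.032);b=ray(k,201,480,.032);s=ray(k,201,528,.023)
for n,v in dict(front_bot=a,front_top=a2,rear=b,shaft=s,bar1=ray(k,168,319,.05),bar2=ray(k,263,319,.05),panelL=ray(k,128,366,.064),panelR=ray(k,300,361,.064),shellL=ray(k,122,541,.084),shellR=ray(k,306,521,.084)).items():print(n,v.round(4))
print("len",np.linalg.norm(b-a2), "yaw",np.degrees(np.arctan2(*(b-a2)[1::-1])),np.degrees(np.arctan2(*(s-a2)[1::-1])))
O=np.array([.625,.0101,0]);y=np.radians(-4.25);U=np.array([[np.cos(y),np.sin(y),0],[-np.sin(y),np.cos(y),0],[0,0,1]])
for v in(a2,b,s):print((U@(v-O)).round(4))
# top check
im=cv2.imread("pics/t1.png").astype(int)[195:225,285:350];m=(im.max(2)<45);ys,xs=np.nonzero(m);print(len(xs))
print(ray("top",195+ys.mean(),285+xs.mean(),.03))
```

```text
front_bot [0.512  0.0321 0.014 ]
front_top [0.5131 0.035  0.032 ]
rear [0.6032 0.0238 0.032 ]
shaft [0.6581 0.0172 0.023 ]
bar1 [0.4433 0.0722 0.05  ]
bar2 [ 0.4356 -0.0202  0.05  ]
panelL [0.4858 0.1033 0.064 ]
panelR [ 0.4736 -0.0578  0.064 ]
shellL [0.6247 0.0957 0.084 ]
shellR [ 0.6219 -0.0693  0.084 ]
len 0.09077185250283602 yaw -7.109427596258124 -6.999539809641466
[-0.1134  0.0166  0.032 ]
[-0.0227  0.012   0.032 ]
[0.0325 0.0096 0.023 ]
0
[nan nan nan]<stdin>:10: RuntimeWarning: Mean of empty slice.
  ret = ret.dtype.type(ret / rcount)
```

View pics/c2.png

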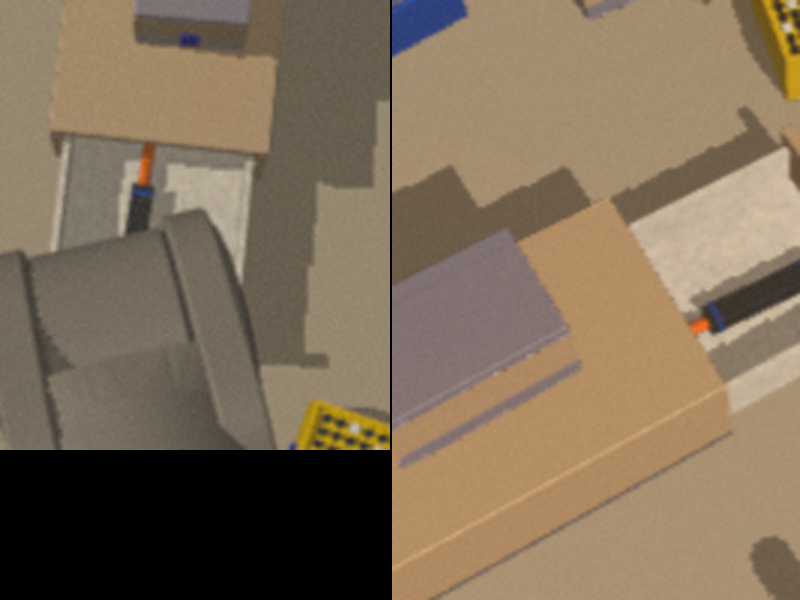

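Emit:
carry_out(deltas=[[[2,-0.3,0],-10],[[4,-0.6,0],-20],[[6,-1,2],-30],[[8,-1.4,4],-40],[[8.9,-1.4,6],-50],[[8.9,-1.4,8],-60],[[8.9,-1.4,10],-70],[[8.9,-1.4,12],-80],[[8.9,-1.4,13.4],-88],[[8.9,-1.4,13.4],-88]], hand=0.5)

```text
t: 8.75
eef_pos: [0.5238, 0.0323, 0.1221]
tool_rot: [0.007, 0.749, 0.663, 0.012]
contact_force: [-0.1, 0.4, 0.5]
gripper_width: 0.499
```

Run:
```python
from h import *
o=readout.get_obs();print(o["t"],o["eef_pos"].round(4),rot().round(3).tolist(),o["q"].round(2))
k=get_calibration("wrist");np.save("k3.npy",k,allow_pickle=True);snap("wrist","w3")
print([(d["score"],d["centre"],ray(k,*d["centre"],.03)) for d in models.spot_in("driver","wrist")])
for p in((317.3,213.3),):print(ray("top",p[1],p[0],.03))
```

```text
8.75 [0.5238 0.0323 0.1221] [[0.121, 0.992, 0.027], [0.993, -0.122, 0.006], [0.009, 0.026, -1.0]] [ 0.45  0.5  -0.79  2.    0.5   0.81  0.82]
[(0.95, [305.8, 312.1], array([0.56201927, 0.02613957, 0.03      ]))]
[0.59823055 0.02328156 0.03      ]
```

View pics/w3.png

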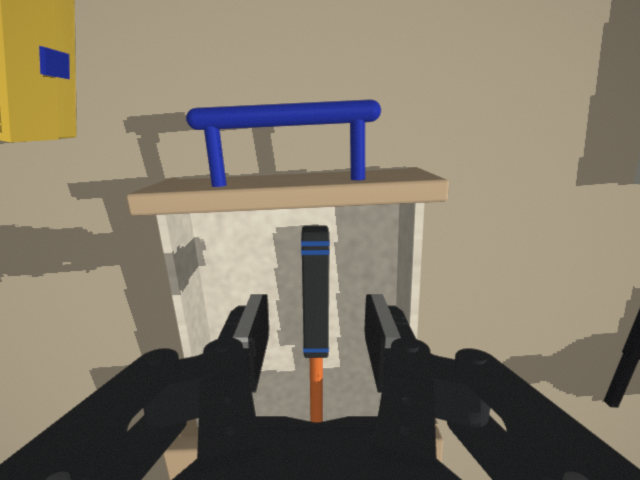

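The wrist view shows the handle running from row 228 to row 357 at column 315–316, centred between the open fingers.

Run:
```python
from h import *
k=np.load("k3.npy",allow_pickle=True).item()
f=ray(k,230,315.5,.032);f2=ray(k,226,315.5,.014);r=ray(k,356,316,.032);s=ray(k,418,316.5,.023)
print(f,f2,r,s,np.linalg.norm(r-f),np.degrees(np.arctan2(*(r-f)[1::-1])),np.degrees(np.arctan2(*(s-f)[1::-1])))
m=(f+r)/2;u=(r-f)/np.linalg.norm(r-f);g=m-.025*u;print("mid",m,"grip",g)
t=np.array([g[0],g[1],.036]);o=readout.get_obs();print("tool shift cm",(rot().T@(t-o["eef_pos"])*100).round(2))
```

```text
[0.50800497 0.03506465 0.032     ] [0.51051976 0.034913   0.014     ] [0.60129236 0.02403163 0.032     ] [0.66611879 0.01663633 0.023     ] 0.09393756002042965 -6.744990257684069 -6.647882787092791
mid [0.55464866 0.02954814 0.032     ] grip [0.52982169 0.0324844  0.032     ]
tool shift cm [-0.03  0.21  8.79]
```

Emit:
carry_out(deltas=[[[0,0.2,4],0],[[0,0.2,7.5],0],[[0,0.2,8.3],0],[[0,0.2,8.8],0],[[0,0.2,8.8],0],[[0,0.2,8.8],0]])

```text
t: 9.6
eef_pos: [0.5304, 0.0328, 0.037]
tool_rot: [0.009, 0.749, 0.662, 0.014]
contact_force: [0.5, -0.6, 0.6]
gripper_width: 0.501
```

Emit:
carry_out(deltas=[[[0,0,0],0],[[0,0,0],0],[[0,0,0],0],[[0,0,0],0],[[0,0,0],0]], hand=0, newtons=20)

```text
t: 10.22
eef_pos: [0.531, 0.0327, 0.0377]
tool_rot: [0.009, 0.75, 0.662, 0.014]
contact_force: [-0.9, -1.4, 6.4]
gripper_width: 0.203
```

Emit:
carry_out(deltas=[[[0,0,-1],0],[[0,0,-2],0],[[0,0,-2.8],0],[[0,0,-3.5],0],[[0,0,-3.5],0]])

```text
t: 10.85
eef_pos: [0.5301, 0.0325, 0.0733]
tool_rot: [0.009, 0.75, 0.662, 0.015]
contact_force: [-0.9, 0.7, -1.8]
gripper_width: 0.203
```

Run:
```python
from h import *
o=readout.get_obs();print(o["t"],o["eef_pos"].round(4),o["contact_force"].round(1),o["torque"].round(2),rot().round(3).tolist())
w=snap("wrist","w4");s=snap("scene","s4")
c=np.zeros((480,800,3),np.uint8)
c[:,:440]=w[:,100:540,::-1]
b=cv2.resize(s[215:335,230:320,::-1],None,fx=4,fy=4,interpolation=cv2.INTER_CUBIC);c[:,440:800]=b
cv2.imwrite("pics/c4.png",c)
```

```text
10.85 [0.5301 0.0325 0.0733] [-0.9  0.7 -1.8] [0.   0.11 0.05] [[0.124, 0.992, 0.035], [0.992, -0.124, 0.005], [0.01, 0.034, -0.999]]
```

View pics/c4.png

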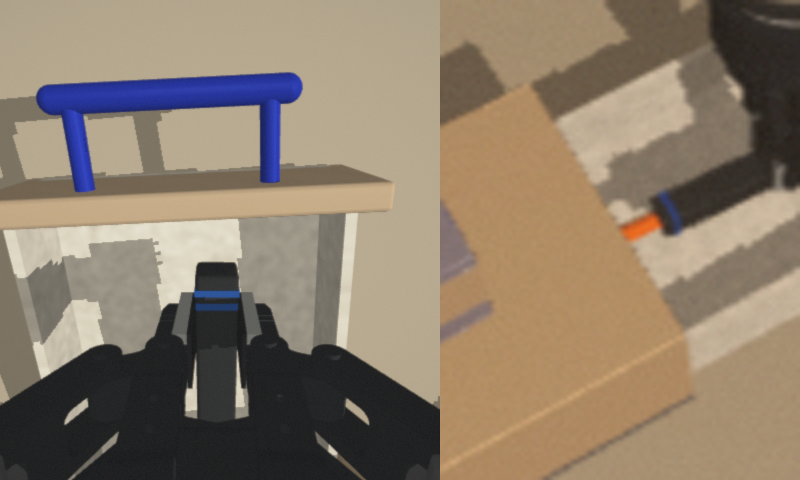

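The driver is gripped near its handle end, which is still behind the panel. I check its tilt from the scene view, using the ring at scene row 268, column 287.5.

Run:
```python
from h import *
for z in(.068,.06,.054,.05): print(z,np.round(proj("scene",[.601,.024,z]),1), np.round(proj("scene",[.625,.021,z-.009]),1))
# front end in wrist view: front top edge row 263
k=get_calibration("wrist")
for z in(.06,.068,.076,.084): print(z,np.round(proj(k,[.508,.0355,z]),1))
```

```text
0.068 [266.9 284.8] [273.8 274.6]
0.06 [268.6 285. ] [275.5 274.8]
0.054 [269.9 285.1] [276.7 275.1]
0.05 [270.8 285.2] [277.6 275.2]
0.06 [269.6 316. ]
0.068 [277.6 316.2]
0.076 [286.5 316.4]
0.084 [296.6 316.7]
```

Emit:
carry_out(deltas=[[[0,0,-0.3],0],[[0,0,-0.6],0],[[0,0,-0.9],0],[[0,0,-1.2],0],[[0,0,-1.2],0]])

```text
t: 11.58
eef_pos: [0.5292, 0.0323, 0.0847]
tool_rot: [0.009, 0.75, 0.662, 0.014]
contact_force: [0.5, -0.6, -2.0]
gripper_width: 0.199
```

Run:
```python
from h import *
o=readout.get_obs();print(o["t"],o["eef_pos"].round(4),o["contact_force"].round(1),o["torque"].round(2))
```

```text
11.575 [0.5292 0.0323 0.0847] [ 0.5 -0.6 -2. ] [-0.07  0.2   0.  ]
```

Emit:
carry_out(deltas=[[[0,0,-0.3],0],[[0,0,-0.5],0],[[0,0,-0.8],0],[[0,0,-1],0],[[0,0,-1],0]])

```text
t: 12.2
eef_pos: [0.5288, 0.0322, 0.0949]
tool_rot: [0.009, 0.75, 0.662, 0.014]
contact_force: [-0.1, 0.2, -1.9]
gripper_width: 0.204
```

Run:
```python
from h import *
o=readout.get_obs();print(o["t"],o["eef_pos"].round(4),o["contact_force"].round(1),o["torque"].round(2))
```

```text
12.2 [0.5288 0.0322 0.0949] [-0.1  0.2 -1.9] [ 0.02  0.15 -0.  ]
```

Emit:
carry_out(deltas=[[[0,0,-0.4],0],[[0,0,-0.8],0],[[0,0,-0.8],0]])

```text
t: 12.58
eef_pos: [0.5285, 0.0322, 0.1032]
tool_rot: [0.009, 0.75, 0.662, 0.014]
contact_force: [-0.2, 0.0, -3.0]
gripper_width: 0.203
```

Run:
```python
from h import *
o=readout.get_obs();print(o["t"],o["eef_pos"].round(4),o["contact_force"].round(1),o["torque"].round(2))
w=snap("wrist","w5");s=snap("scene","s5");k=get_calibration("wrist")
for th in(0,8,12,16,20,24):
    t=np.radians(th);g=np.array([o["eef_pos"][0],o["eef_pos"][1],o["eef_pos"][2]-.0147]);u=np.array([np.cos(t)*.993,-np.cos(t)*.117,-np.sin(t)]);n=np.array([np.sin(t)*.993,-np.sin(t)*.117,np.cos(t)])
    print(th,"front top,bot wrist",np.round(proj(k,g-.0225*u+.009*n),0),np.round(proj(k,g-.0225*u-.009*n),0),"rear scene",np.round(proj("scene",g+.0725*u+.009*n),0))
c=np.zeros((480,800,3),np.uint8)
c[:,:440]=w[:,100:540,::-1]
b=cv2.resize(s[215:335,230:320,::-1],None,fx=4,fy=4,interpolation=cv2.INTER_CUBIC);c[:,440:800]=b
cv2.imwrite("pics/c5.png",c)
```

```text
12.575 [0.5285 0.0322 0.1032] [-0.2  0.  -3. ] [0.03 0.33 0.  ]
0 front top,bot wrist [275. 315.] [259. 315.] rear scene [260. 284.]
8 front top,bot wrist [282. 315.] [259. 315.] rear scene [262. 284.]
12 front top,bot wrist [286. 315.] [260. 315.] rear scene [263. 284.]
16 front top,bot wrist [290. 315.] [261. 315.] rear scene [265. 285.]
20 front top,bot wrist [294. 315.] [262. 315.] rear scene [265. 285.]
24 front top,bot wrist [298. 315.] [264. 315.] rear scene [266. 286.]
```

View pics/c5.png

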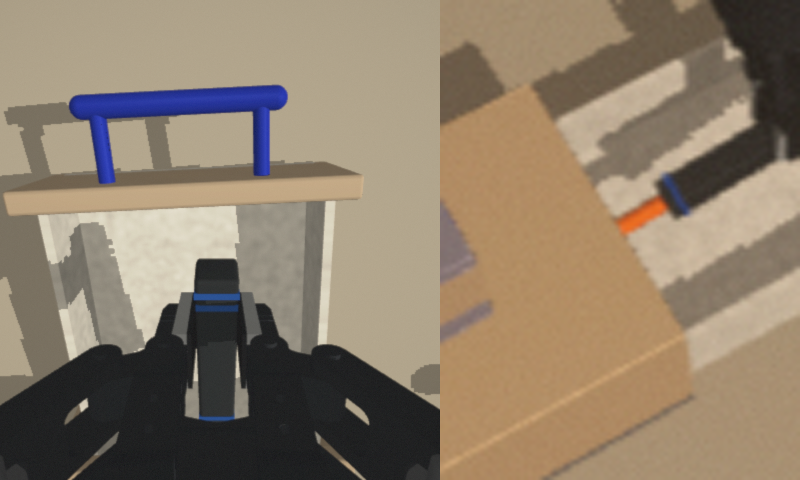

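The rear ring is now visible at (418,216), so the driver has tilted by about 8–12°. Its handle end stands above the panel and the contact force is small. I draw it out.

Emit:
carry_out(deltas=[[[0,-0.8,-0.1],0],[[0,-1.8,-0.2],0],[[0,-2.8,-0.4],0],[[0,-3.8,-0.5],0],[[0,-4.8,-0.7],0],[[0,-5.8,-0.9],0],[[0,-5.8,-0.9],0]])

```text
t: 13.55
eef_pos: [0.47, 0.0394, 0.1102]
tool_rot: [0.009, 0.749, 0.662, 0.014]
contact_force: [-0.0, 0.0, -1.8]
gripper_width: 0.205
```

Emit:
carry_out(deltas=[[[0,-1,-0.2],0],[[0,-2,-0.3],0],[[0,-3,-0.4],0],[[0,-4,-0.5],0],[[0,-4.4,-0.5],0],[[0,-4.4,-0.5],0]])

```text
t: 14.3
eef_pos: [0.426, 0.0447, 0.1138]
tool_rot: [0.009, 0.749, 0.662, 0.014]
contact_force: [0.8, 0.8, -1.3]
gripper_width: 0.203
```

Run:
```python
from h import *
o=readout.get_obs();print(o["t"],o["eef_pos"].round(4),o["contact_force"].round(1),o["torque"].round(2),o["q"].round(2))
w=snap("wrist","w6");s=snap("scene","s6");t=snap("top","t6")
c=np.zeros((480,800,3),np.uint8)
c[:,:360]=cv2.resize(t[150:270,280:370,::-1],None,fx=4,fy=4,interpolation=cv2.INTER_CUBIC)
c[:,360:800]=cv2.resize(s[200:320,220:330,::-1],None,fx=4,fy=4,interpolation=cv2.INTER_CUBIC)
cv2.imwrite("pics/c6.png",c)
```

```text
14.3 [0.426  0.0447 0.1138] [ 0.8  0.8 -1.3] [0.02 0.09 0.01] [ 0.48  0.38 -0.84  2.22  0.47  0.68  0.76]
```

View pics/c6.png

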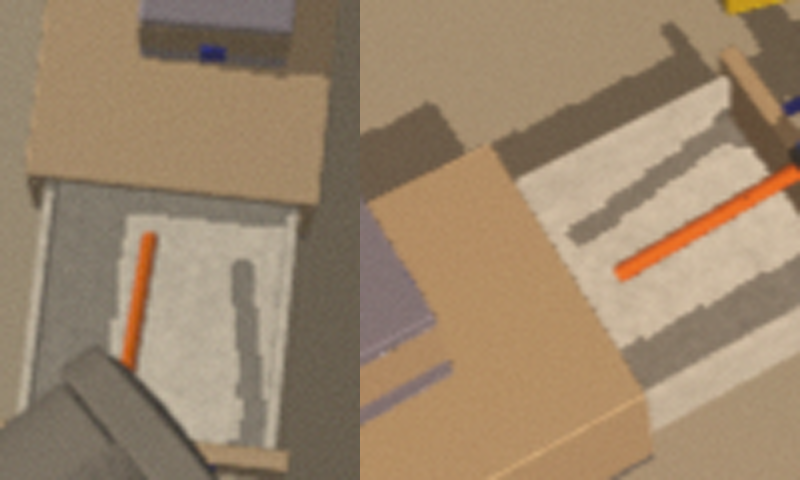

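The tip is clear of the shell at scene (269,284) and top (208,317). I lift, then carry the driver over open bench to the right of the unit.

Emit:
carry_out(deltas=[[[0,0,-3],0],[[0,0,-7],0],[[-1,1,-11],0],[[-4,3,-13.6],0],[[-8,6.5,-13.6],0],[[-12,9.7,-13.6],0],[[-16,13,-13.6],0],[[-20,16,-13.6],0],[[-21.9,17.7,-13.6],0],[[-21.9,17.7,-13.6],0]])

```text
t: 15.7
eef_pos: [0.571, -0.1975, 0.2527]
tool_rot: [0.009, 0.751, 0.66, 0.014]
contact_force: [-1.2, -0.4, -1.3]
gripper_width: 0.201
```

Run:
```python
from h import *
from scipy.optimize import least_squares as L
p=L(lambda p:np.r_[np.array(proj("top",p))-[208,317.3],np.array(proj("scene",p))-[268.75,284.25]],[.6,.02,.05]);print("tip then",p.x,p.cost)
o=readout.get_obs();print(o["t"],o["eef_pos"].round(4),o["contact_force"].round(1),o["torque"].round(2),o["q"].round(2),o["gripper_width"])
w=snap("wrist","w7");s=snap("scene","s7");t=snap("top","t7")
for n,im in(("scene",s),("top",t)):
    m=im.astype(int);m=((m[...,0]>150)&(m[...,1]<.6*m[...,0])&(m[...,2]<.35*m[...,0])).astype(np.uint8)
    nn,l,st,ce=cv2.connectedComponentsWithStats(m)
    for i in range(1,nn):
        if st[i,4]>15: print(n,st[i],ce[i].round(1))
```

```text
tip then [0.60335269 0.02392988 0.06225274] 0.1050323839077291
15.7 [ 0.571  -0.1975  0.2527] [-1.2 -0.4 -1.3] [ 0.09  0.16 -0.01] [ 0.84  0.46 -0.8   1.71  0.36  1.1   1.38] 0.2011310707888568
scene [149 156  52  30 251] [174.2 170.5]
top [429 130   7  45 154] [432.1 151.3]
```

Emit:
carry_out(deltas=[[[0,0,4],0],[[0,0,8],0],[[0,0,12],0],[[0,0,16],0],[[0,0,18],0],[[0,0,18],0]])

```text
t: 16.6
eef_pos: [0.5754, -0.1921, 0.0728]
tool_rot: [0.008, 0.749, 0.663, 0.014]
contact_force: [-0.9, -1.0, -1.2]
gripper_width: 0.204
```

Emit:
carry_out(deltas=[[[0,0,1],0],[[0,0,1.6],0],[[0,0,2.2],0],[[0,0,2.8],0],[[0,0,3.4],0],[[0,0,3.4],0]])

```text
t: 17.35
eef_pos: [0.5765, -0.1919, 0.0385]
tool_rot: [0.008, 0.749, 0.663, 0.014]
contact_force: [-0.2, -0.2, -0.3]
gripper_width: 0.199
```

Emit:
carry_out(deltas=[[[0,0,0.5],0],[[0,0,1],0],[[0,0,1.3],0],[[0,0,1.3],0]])

```text
t: 17.85
eef_pos: [0.5765, -0.1918, 0.0252]
tool_rot: [0.008, 0.749, 0.663, 0.014]
contact_force: [-1.3, 0.0, 1.5]
gripper_width: 0.205
```

Emit:
carry_out(deltas=[[[0,0,0],0],[[0,0,0],0],[[0,0,0],0],[[0,0,-4],0],[[0,-2,-9],0],[[0,-4,-13],0],[[0,-4,-13],0]], hand=0.5)

```text
t: 18.73
eef_pos: [0.5336, -0.1882, 0.157]
tool_rot: [0.01, 0.749, 0.663, 0.014]
contact_force: [-0.0, -1.1, -0.3]
gripper_width: 0.499
```

Run:
```python
from h import *
o=readout.get_obs();print(o["t"],o["eef_pos"].round(4),rot().round(3).tolist())
k=get_calibration("wrist");np.save("k8.npy",k,allow_pickle=True);w=snap("wrist","w8");t=snap("top","t8")
print([(d["score"],d["centre"]) for d in models.spot_in("driver","wrist")],[(d["score"],d["centre"]) for n in("rack",) for d in models.spot_in(n,"top")])
c=np.zeros((480,800,3),np.uint8);c[:,:520]=w[:,60:580,::-1]
c[:480,520:800]=cv2.resize(t[120:360,370:510,::-1],None,fx=2,fy=2);cv2.imwrite("pics/c8.png",c)
```

```text
18.725 [ 0.5336 -0.1882  0.157 ] [[0.122, 0.992, 0.035], [0.993, -0.122, 0.004], [0.008, 0.034, -0.999]]
[(0.78, [316.7, 314.4])] [(0.83, [312.0, 393.7]), (0.79, [354.5, 459.9]), (0.61, [284.4, 447.9])]
```

View pics/c8.png

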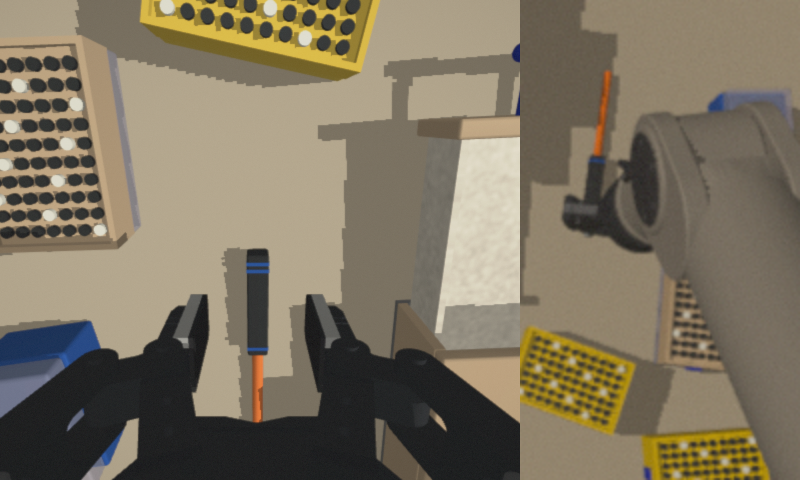

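The driver lies flat on the bench, its handle at wrist rows 251–354, column 318. Nothing nearby has been disturbed.

Run:
```python
from h import *
k=np.load("k8.npy",allow_pickle=True).item()
f=ray(k,252,317.5,.018);r=ray(k,353,318,.018);u=(r-f)/np.linalg.norm(r-f);m=(f+r)/2
print(f,r,np.linalg.norm(r-f),np.degrees(np.arctan2(u[1],u[0])))
g=m+.025*u;print("mid",m,"grip",g)
o=readout.get_obs()
for z in(.08,.026):print((rot().T@(np.array([g[0],g[1],z])-o["eef_pos"])*100).round(2))
```

```text
[ 0.55150107 -0.18773877  0.018     ] [ 0.64561392 -0.19865452  0.018     ] 0.09474376951478064 -6.61593539411131
mid [ 0.59855749 -0.19319665  0.018     ] grip [ 0.62339101 -0.19607698  0.018     ]
[0.2  8.9  7.55]
[ 0.14  8.75 12.95]
```

Emit:
carry_out(deltas=[[[0,4,1],0],[[0.1,8.8,3],0],[[0.1,8.8,7.5],0],[[0.1,8.8,11.5],0],[[0.1,8.8,12.9],0],[[0.1,8.8,12.9],0],[[0.1,8.8,12.9],0]])

```text
t: 19.8
eef_pos: [0.625, -0.1966, 0.0279]
tool_rot: [0.008, 0.749, 0.663, 0.014]
contact_force: [0.2, -0.6, 1.2]
gripper_width: 0.503
```

Emit:
carry_out(deltas=[[[0,0,0],0],[[0,0,0],0],[[0,0,0],0],[[0,0,0],0],[[0,0,0],0]], hand=0, newtons=60)

```text
t: 20.42
eef_pos: [0.6261, -0.197, 0.03]
tool_rot: [0.009, 0.749, 0.663, 0.015]
contact_force: [-1.5, 0.4, 6.7]
gripper_width: 0.185
```

Emit:
carry_out(deltas=[[[0,0,-2],0],[[0,0,-5],0],[[0,0,-9],0],[[0,0,-13],0],[[0,0,-17],0],[[0,0,-18],0],[[0,0,-18],0]])

```text
t: 21.3
eef_pos: [0.6199, -0.1981, 0.2105]
tool_rot: [0.01, 0.749, 0.662, 0.015]
contact_force: [-0.6, -0.3, -2.0]
gripper_width: 0.18
```

Run:
```python
from h import *
o=readout.get_obs();print(o["t"],o["eef_pos"].round(4),rot().round(3).tolist(),o["contact_force"].round(1),o["torque"].round(2),o["q"].round(2))
# handle-mid target over rack, keeping yaw: grip = mid + .025 u ; z
u=np.array([.993,-.115,0]);t=np.array([.455,-.3165,0])+.026*u;t[2]=.18
print(t,(rot().T@(t-o["eef_pos"])*100).round(2))
```

```text
21.3 [ 0.6199 -0.1981  0.2105] [[0.122, 0.992, 0.035], [0.993, -0.122, 0.005], [0.009, 0.034, -0.999]] [-0.6 -0.3 -2. ] [-0.03  0.04  0.04] [ 0.76  0.57 -0.77  1.64  0.43  1.07  1.32]
[ 0.480818 -0.31949   0.18    ] [-13.77 -12.42   2.5 ]
```

Emit:
carry_out(deltas=[[[-3,-2.5,0],0],[[-6,-5.4,0],0],[[-9,-8.1,0],0],[[-12,-10.8,0.5],0],[[-13.4,-12,1.2],0],[[-13.8,-12.4,1.8],0],[[-13.8,-12.4,1.8],0],[[-13.8,-12.4,1.8],0]])

```text
t: 22.3
eef_pos: [0.4822, -0.3184, 0.1873]
tool_rot: [0.01, 0.748, 0.663, 0.015]
contact_force: [0.5, -0.3, -1.3]
gripper_width: 0.183
```

Run:
```python
from h import *
from scipy.optimize import least_squares as L
o=readout.get_obs();print(o["t"],o["eef_pos"].round(4),o["contact_force"].round(1),o["torque"].round(2),o["gripper_width"])
w=snap("wrist","w9");s=snap("scene","s9");t=snap("top","t9")
print([(round(d["score"],2),d["centre"]) for n in("rack","driver") for d in models.spot_in(n,"top")])
print([(round(d["score"],2),d["centre"]) for d in models.spot_in("driver","scene")])
for n,im in(("scene",s),("top",t)):
    m=im.astype(int);m=((m[...,0]>120)&(m[...,1]<.6*m[...,0])&(m[...,2]<.4*m[...,0])).astype(np.uint8)
    nn,l,st,ce=cv2.connectedComponentsWithStats(m)
    for i in range(1,nn):
        if st[i,4]>15: print(n,st[i],ce[i].round(1))
c=np.zeros((480,800,3),np.uint8)
c[:,:400]=cv2.resize(t[160:340,380:530,::-1],(400,480));c[:,400:]=cv2.resize(s[90:270,130:280,::-1],(400,480));cv2.imwrite("pics/c9.png",c)
```

```text
22.3 [ 0.4822 -0.3184  0.1873] [ 0.5 -0.3 -1.3] [-0.02  0.03  0.05] 0.18344632793512317
[(0.8, [311.7, 395.2]), (0.76, [279.6, 452.5]), (0.7, [355.6, 461.2]), (0.73, [269.8, 480.5])]
[(0.91, [109.9, 247.4])]
scene [187 114  48  20 224] [210.7 123.5]
top [480 198   8  50 201] [483.6 222.1]
```

View pics/c9.png

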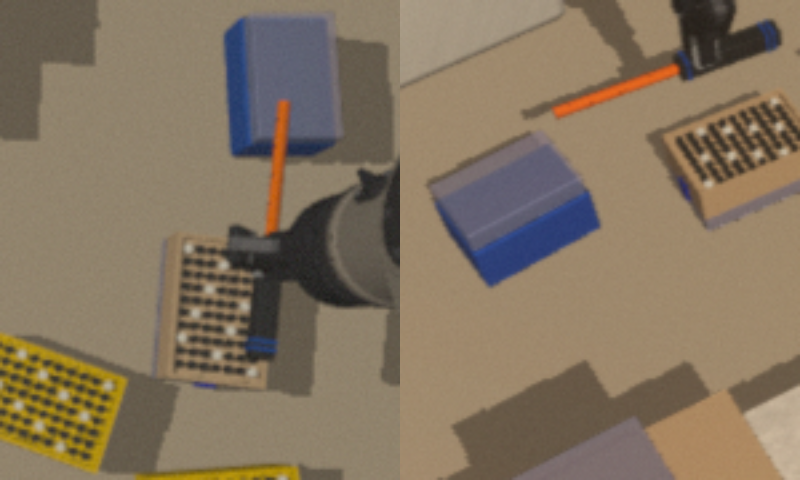

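The view shows the driver held level over the beige rack, which has not moved. I check it numerically by triangulating the tip and the handle end.

Run:
```python
from h import *
from scipy.optimize import least_squares as L
def tri(t,s):
    r=L(lambda p:np.r_[np.array(proj("top",p))-t,np.array(proj("scene",p))-s],[.5,-.3,.15]);return r.x,r.cost
T,c1=tri([198.3,486.5],[132.8,188.9]);F,c2=tri([292,478.2],[104.2,270.6])
print(T,c1,F,c2,np.linalg.norm(T-F),"pitch",np.degrees(np.arcsin((T-F)[2]/np.linalg.norm(T-F))))
m=F+(T-F)*47.5/205;print("mid",m,"off rack",m[:2]-[.455,-.3165])
```

```text
[ 0.61299065 -0.33577514  0.16218727] 0.23278645900228748 [ 0.41396009 -0.31426352  0.15691227] 0.9842648615268846 0.20025917604237128 pitch 1.5093946466810297
mid [ 0.46007693 -0.31924792  0.15813453] off rack [ 0.00507693 -0.00274792]
```

Emit:
carry_out(deltas=[[[0,0,0],0],[[0,0,0],0],[[0,0,0],0],[[0,0,0],0]])

```text
t: 23.1
eef_pos: [0.4811, -0.3196, 0.1873]
tool_rot: [0.01, 0.749, 0.663, 0.015]
contact_force: [-0.7, 0.5, -1.6]
gripper_width: 0.182
```

Run:
```python
from h import *
o=readout.get_obs();print(o["t"],o["eef_pos"].round(4),abs(o["joint_vel"]).max(),o["gripper_width"]);print(bot.hand_in())
```

```text
23.1 [ 0.4811 -0.3196  0.1873] 0.0019048062622010371 0.18165222352025934
the job is handed in; nothing more can be done
None
```

I pulled the drawer to its stop, drew the driver out on the slant and handed the job in at about 23 s. The driver is held level over the open beige rack.

- **Drawer:** the pull force rose sharply at the end of the travel, which I took as the stop. I have no joint reading. It still showed open in a later wrist picture, after the driver was out.
- **Driver:** I gripped it near its handle end and lifted until it tilted. It was about 12° by triangulation once clear. The wrist force stayed at 3 N or less at every reading while it came out.
- **Regrip:** the arm cannot tilt the tool, so I laid the driver flat on open bench to level it. I then gripped it again nearer its balance point at 60 N.
- **Last checks:** by triangulation the handle middle is about 6 mm from the rack centre in plan, 0.16 m above the bench, and tilted 1.5°. The gripper opening was 18% and the arm was at rest.
- **Bystanders:** the rack, tip box and yellow racks looked unmoved in the last picture. I did not re-measure the bottle, pen, cap tray or lidded rack at the end, but the arm was never near them.
- **Disagreement:** the triangulated driver length came out at 200 mm instead of 205, and the stop and tilt force peaks were only read between moves.

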